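# Screen oversize bushes out of a sample

### The arm

A 7-joint arm with a two-finger parallel gripper is mounted at the origin on the work surface. World frame = base frame: x ahead of the robot, y to its left, z up, the work surface at z = 0. Lengths are in m, angles in rad, forces in N, time in s.
With the tool pointing down it reaches from about 0.425 to 0.925 m from the base axis. Payload 6.8 kg.
Tool frame: the origin (TCP) lies between the finger pads; the fingertips stand 17 mm ahead of it and the grasp point (between the pads) lies 2 mm behind it; x points along the fingers, y is the direction in which the jaws open and shut, and the axes are right-handed (so a half turn about x gives the same grasp; the last joint's range is limited). The gripper opens to 85 mm and grips with 20 to 120 N. Pads are 22 mm wide; open, the fingers measure 114 mm over their backs; the gripper's body (76 mm by 85 mm) begins 54 mm behind the grasp point. The pads swing forward as they close: fully open they stand 13 mm farther back than shut.
Start: joints at [-1.224, 0.477, 0.022, 1.555, -0.011, 1.109, -0.083], TCP at [0.297, 0.606, 0.209] pointing down, gripper open.
Joint ranges: [-2.96, 2.96], [-0.34, 2.1], [-1.41, 1.46], [0.24, 2.44], [-1.37, 4.51], [0.17, 1.92], [-2.96, 2.96]. Speed limits (rad/s): [2.39, 2.39, 3.14, 3.14, 3.14, 3.14, 3.14].

### API

Orientations are given as a rotation vector (axis times angle).
In Python, from bench import r gives the robot as it stands. The module is installed in compiled form; this text tells all that it offers.
- The arm moves only by the tool apply_moves, never from a script. Its argument "increments" is text: rows parted by semicolons, each of 7 numbers parted by spaces: the finger opening in mm, from 0 to 85.4, then the shift along the tool's x, y, z normalised to -1 to 1, where 1 is 100 cm, then the turn, a rotation vector about the tool's x, y, z normalised to -1 to 1, where 1 is 0.12 rad. In form: gripper x y z wx wy wz; .... A call has exactly 8 rows; each row shifts and turns the commanded pose from where the row before left it, along the tool's axes as they then stand; what a row does not reach is not made up. A row lasts 1/10 s, in which the tool goes at most 50 mm and 8.59 degrees, less where a joint would pass 70% of its speed; a pose out of reach is approached as far as the arm can. A call with a number of a shift or a turn outside -1 to 1 is refused whole. A call with a gripper value outside its range is refused whole. The fingers move at their own pace and stop on an object; "squeeze" is the grip in N (left out, the last holds). Time passes only in rows, so rows that do not move let the fingers close, or fill a call up. It gives the time, the measured TCP pose, the force and the opening at its end, in the units of the state.
- r.get_obs(): the state, without advancing time (a new reading comes with each control period).
- r.grab_frame(name): name is "scene" or "top" or "wrist"; returns a dict with "color" (384x512x3 uint8, blue, green, red), "fx", "fy", "cx", "cy" (pixels), "origin" and "orientation" of the camera in the world. Camera axes: x right, y up, looking along -z (the intrinsics and any distortion apply to the point x, -y, -z); pixel columns grow to the right and rows downward; lengths in m; the calibration is good to about 2 mm. A picture is of the moment at which its call begins. There is no depth.
- r.hand_in(): hands the job in, once; it reports no verdict.
The state is a dict: "clock": time; "joints": joint angles; "qvel": joint speeds; "tau": joint torques, N m; "tcp_pos": TCP position; "orientation": TCP orientation; "contact_force": force on the tool from outside, world axes, zero at the start; "moment": the same for the moment, N m; "grip_width": finger opening in m.
Only numpy, scipy, OpenCV 4.12 (cv2) and the standard library are available. Lean on these libraries where they do the work, as an engineer would, in place of code of your own. Each camera call takes 0.05 s, during which the arm holds its last target. There are 200 camera calls.

### The job

The scoop holds a sample of steel bushes with two oversize ones mixed in: pick it up by its handle and tip it out over the bar screen, so that the small bushes drop through into the catch box and the two big ones stay on top. Stand the empty scoop back upright on the granite, pick the two big bushes off the bars and put them in the grey reject tray. No bush may touch the granite plate at any time, and the forgings and gauges lying around must stay where they are.

Things in the scene. Friction and masses are not known exactly. Their poses are not given: they have to be found in the camera images.
- scoop: flat-bottomed aluminium hand scoop with six bushes standing in it. Origin: centre of the pan's underside; x from the open mouth back to the handle, y across, z up. Pan 120 mm long (x -60 to 60), 83 wide outside, floor 3 thick; side cheeks 20 mm high at the mouth, 46 at the back; back wall 46 mm at x = 60; front edge open. 0.2 kg empty, 0.52 kg full
- scoop_grip (a point): middle of the scoop's wooden handle, 110 mm behind the pan's centre and 39 mm above its underside. The handle is a straight level bar along the scoop's x: 100 mm long, 14 mm wide (y), 22 mm high. Site axes are the scoop's
- scoop_lip (a point): middle of the scoop's open front edge (the edge the bushes slide over), 170 mm in front of the grip point and 36 mm below it when the scoop stands level. Bushes begin to slide at 25 to 36 degrees of tilt and all have left by about 50
- screen: bar screen on its grey-painted sheet-steel catch box, fixed. Origin: centre of its underside, z up. 220 mm long (x), 156 wide (y). Five 8 mm round bars run along x at y = -72, -36, 0, 36, 72 mm, 28 mm clear between. The 4 mm sheet end walls (x = +-110, small folded rim) stand 22 mm above the bar tops, the 4 mm side walls (y = +-78) only 4 mm. Catch box floor 4 mm up
- screen_bars (a point): centre of the grate at the height of the bar tops (64 mm above the granite); x along the bars, z up
- reject_tray: the open grey plastic reject tray, 140 (x) by 110 (y) mm, 32 mm high, walls and floor 3 mm, loose on the granite, 0.5 kg. Origin: centre of the underside, z up
- small0: a small plain steel bush (short tube), 13 mm outside diameter and 13 mm long, 12 g; falls through the bars any way round, but one may come to rest on top of a big bush. Origin: its middle; z along its bore
- small1: a small plain steel bush (short tube), 13 mm outside diameter and 13 mm long, 12 g; falls through the bars any way round, but one may come to rest on top of a big bush. Origin: its middle; z along its bore
- small2: a small plain steel bush (short tube), 13 mm outside diameter and 13 mm long, 12 g; falls through the bars any way round, but one may come to rest on top of a big bush. Origin: its middle; z along its bore
- small3: a small plain steel bush (short tube), 13 mm outside diameter and 13 mm long, 12 g; falls through the bars any way round, but one may come to rest on top of a big bush. Origin: its middle; z along its bore
- large0: an oversize plain steel bush (short tube), 34 mm outside diameter and 34 mm long, 22 mm bore, 135 g; cannot pass the bars any way round. Lying along a slot between two bars its middle is about 7 mm and its top 24 mm above the bar tops. Origin: its middle; z along its bore (starts upright in the scoop)
- large1: an oversize plain steel bush (short tube), 34 mm outside diameter and 34 mm long, 22 mm bore, 135 g; cannot pass the bars any way round. Lying along a slot between two bars its middle is about 7 mm and its top 24 mm above the bar tops. Origin: its middle; z along its bore (starts upright in the scoop)
- table: the dark granite surface plate everything stands on; its top is at height 0
- clevis_a: a dark forged clevis (fork end on a round shank), 165 mm long, 28 mm high, lying beyond the work; bystander
- clevis_b: a second, slightly shorter forged clevis beside it; bystander
- caliper: a steel caliper lying flat beyond the work, 235 mm long, jaws 58 mm out; bystander
- height_gauge: a height gauge with a grey cast base and a 330 mm steel beam, off to the left; bystander, 3 kg
- v_block: a green V-block with a steel rod in it, 70 by 70 mm, 46 mm high, off to the right; bystander
There are look-alikes about, which are no part of the job. Of the things shaped like the scoop, the aluminium one is meant.

How it is judged:
On the way, in this order (a step that is already met when the one before it is completed fails the run):
1. the scoop is carried over the bar screen (horizontal distance between scoop_lip and screen_bars below 0.1 m and height (world z) of scoop_lip above 0.064 m), for 0.1 s.
2. all four small bushes lie in the catch box below the bars and both big bushes lie on the bars (x of small0 in the frame of screen between -0.107 and 0.107 m and y of small0 in the frame of screen between -0.075 and 0.075 m and z of each of small0, small1, small2, small3 in the frame of screen below 0.046 m and linear speed of each of small0, small1, small2, small3, large0, large1 below 0.03 m/s and x of small1 in the frame of screen between -0.107 and 0.107 m and y of small1 in the frame of screen between -0.075 and 0.075 m and x of small2 in the frame of screen between -0.107 and 0.107 m and y of small2 in the frame of screen between -0.075 and 0.075 m and x of small3 in the frame of screen between -0.107 and 0.107 m and y of small3 in the frame of screen between -0.075 and 0.075 m and x of large0 in the frame of screen between -0.109 and 0.109 m and y of large0 in the frame of screen between -0.077 and 0.077 m and z of large0 in the frame of screen between 0.062 and 0.125 m and x of large1 in the frame of screen between -0.109 and 0.109 m and y of large1 in the frame of screen between -0.077 and 0.077 m and z of large1 in the frame of screen between 0.062 and 0.125 m), for 0.3 s.
At the end, for the whole second after the job is handed in: Both big bushes rest inside the reject tray (middle within its walls, under 45 mm above its underside), all four small ones rest in the catch box below the bars, and scoop (tilt under 0.1 rad) and tray stand on the granite (undersides under 6 mm up) (x of small0 in the frame of screen between -0.107 and 0.107 m and y of small0 in the frame of screen between -0.075 and 0.075 m and z of each of small0, small1, small2, small3 in the frame of screen below 0.046 m and linear speed of each of small0, small1, small2, small3, large0, large1 below 0.03 m/s and x of small1 in the frame of screen between -0.107 and 0.107 m and y of small1 in the frame of screen between -0.075 and 0.075 m and x of small2 in the frame of screen between -0.107 and 0.107 m and y of small2 in the frame of screen between -0.075 and 0.075 m and x of small3 in the frame of screen between -0.107 and 0.107 m and y of small3 in the frame of screen between -0.075 and 0.075 m and x of large0 in the frame of reject_tray between -0.067 and 0.067 m and y of large0 in the frame of reject_tray between -0.052 and 0.052 m and z of each of large0, large1 in the frame of reject_tray below 0.045 m and x of large1 in the frame of reject_tray between -0.067 and 0.067 m and y of large1 in the frame of reject_tray between -0.052 and 0.052 m and angle between each of scoop, reject_tray's own z axis and vertical below 0.1 rad and height (world z) of each of scoop, reject_tray below 0.006 m and linear speed of scoop below 0.02 m/s); the robot touches nothing.
It fails at once if a bush touches the granite plate (contact force between any of small0, small1, small2, small3, large0, large1 and table above 0.02 N).
It fails at once if a forging or a gauge is shoved more than 15 mm (distance of any of clevis_a, clevis_b, caliper, height_gauge, v_block from where it was at the start of the episode above 0.015 m).
It also fails if it takes over 72 s, if anything falls off the work surface, if the arm or the gripper's body presses on something with over 40 N, if the wrist force passes 120 N, or if a joint passes its speed limit or range.

## Working session

There is one attempt and no reset: what is moved stays moved. The work goes in short steps, Python scripts to look and compute and a tool call to move; the robot and the scene stay as the last step left them, time stands still between calls to the robot, and variables do not carry over. Pictures are saved under pics/ and viewed, about 8 in all and at most 12, crops included, and the job is handed in when it is done.

Besides the shell and the picture viewer there is one more tool, called after "Call:" as name(argument=value, ...) on one line, values as JSON. apply_moves: Moves the arm, as the interface text tells. Scaled input: -1 to 1 covers 100 cm each way for a shift and 0.12 rad each way for a turn. Its arguments: {"type":"object","properties":{"increments":{"type":"string"},"squeeze":{"type":"number"}},"required":["increments"]}

```bash
mkdir -p pics; cat > h.py <<'E'
import numpy as np, cv2
from scipy.spatial.transform import Rotation as R
from bench import r
def grab(n):
    f=r.grab_frame(n); return f
def Rm(o):
    o=np.array(o,float)
    return o if o.shape==(3,3) else (R.from_rotvec(o).as_matrix() if o.size==3 else R.from_quat(o).as_matrix())
def pix2w(f,u,v,z):
    d=np.array([(u-f['cx'])/f['fx'],-(v-f['cy'])/f['fy'],-1.]); d=Rm(f['orientation'])@d
    o=np.array(f['origin']); return o+d*(z-o[2])/d[2]
def w2pix(f,p):
    c=Rm(f['orientation']).T@(np.array(p)-f['origin']); return f['cx']+f['fx']*c[0]/-c[2], f['cy']+f['fy']*c[1]/c[2]
E
python3 - <<'E'
from h import *
import pickle
F={n:grab(n) for n in('scene','top')}
pickle.dump(F,open('F0.pkl','wb'))
for n,f in F.items():
    print(n,{k:np.round(v,3).tolist() for k,v in f.items() if k!='color'},f.keys())
    cv2.imwrite(f'pics/{n}0.png',cv2.resize(f['color'],(768,576),interpolation=cv2.INTER_CUBIC))
print({k:np.round(v,3).tolist() for k,v in r.get_obs().items()})
E
```

```text
scene {'fx': 354.426, 'fy': 354.426, 'cx': 254.148, 'cy': 188.471, 'origin': [1.05, -0.344, 0.922], 'orientation': [0.605, 0.339, 0.97]} dict_keys(['color', 'fx', 'fy', 'cx', 'cy', 'origin', 'orientation'])
top {'fx': 394.02, 'fy': 394.02, 'cx': 254.97, 'cy': 189.784, 'origin': [0.346, 0.019, 1.202], 'orientation': [0.081, -0.113, -1.593]} dict_keys(['color', 'fx', 'fy', 'cx', 'cy', 'origin', 'orientation'])
{'clock': 0.1, 'joints': [-1.224, 0.478, 0.022, 1.556, -0.012, 1.109, -0.083], 'qvel': [-0.001, -0.002, 0.0, -0.003, -0.0, -0.001, -0.001], 'tau': [0.004, -59.776, 1.613, -28.195, 0.013, 0.005, 0.0], 'tcp_pos': [0.296, 0.606, 0.208], 'orientation': [0.355, 1.541, -0.358], 'contact_force': [-0.254, -0.598, 0.672], 'moment': [0.023, -0.006, -0.035], 'grip_width': 0.086}
```

View pics/top0.png

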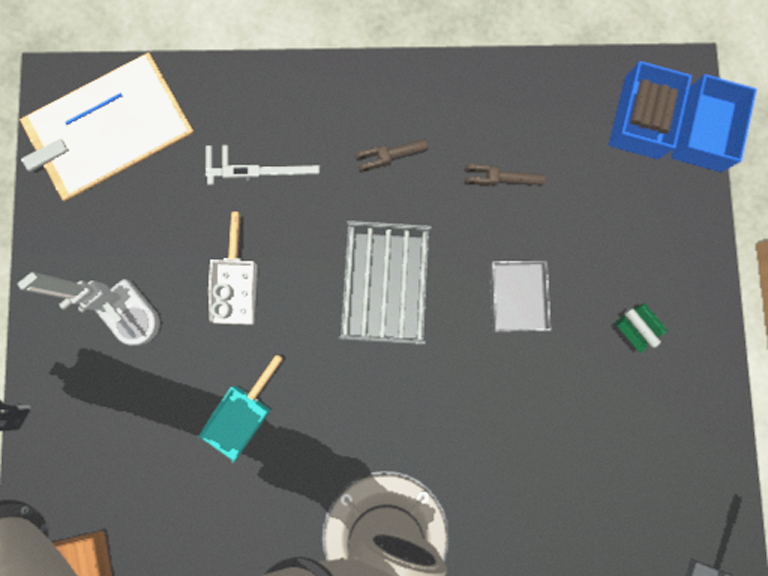

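View pics/scene0.png

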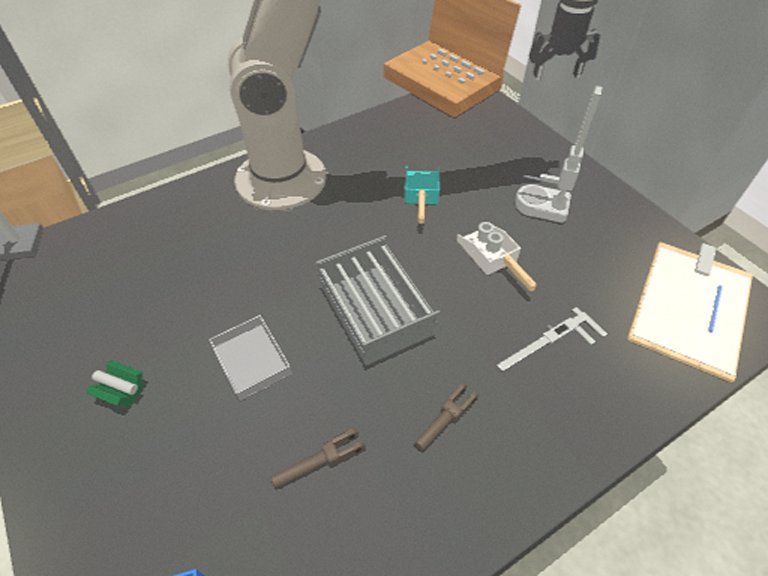

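Top view (768-wide picture): aluminium scoop at (233,290) with six bushes and its handle to (235,215), screen (387,283), tray (521,296). The look-alike is the teal scoop at (240,420), which is empty and not aluminium, so the grey one at (233,290) is the one meant. I'll confirm it in a crop.

```bash
python3 - <<'E'
import pickle,cv2
f=pickle.load(open('F0.pkl','rb'))['top']['color']
a=cv2.resize(f[138:224,132:180],None,fx=6.5,fy=6.5,interpolation=cv2.INTER_CUBIC)
b=cv2.resize(f[138:238,222:372],None,fx=3,fy=3,interpolation=cv2.INTER_CUBIC)
import numpy as np
c=np.zeros((560,770,3),np.uint8); c[:a.shape[0],:a.shape[1]]=a; c[:300,320:770]=b
cv2.imwrite('pics/crop1.png',c)
E
```

```text
(no output)
```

View pics/crop1.png

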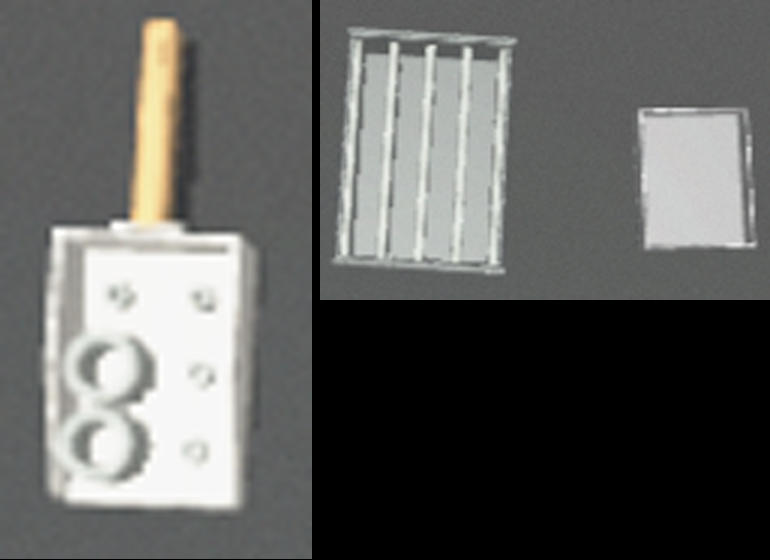

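The crop confirms it: bright bare-aluminium scoop with two big bushes at (110,367) and (103,443), four small ones, and a wooden handle (152,222)–(163,22). Next come the screen bars and the tray.

```bash
python3 - <<'E'
from h import *
import pickle
F=pickle.load(open('F0.pkl','rb')); f=F['top']
A=lambda x,y,z:pix2w(f,132+(x+.5)/6.5-.5,138+(y+.5)/6.5-.5,z)
B=lambda x,y,z:pix2w(f,222+(x-320+.5)/3-.5,138+(y+.5)/3-.5,z)
def p(n,*l):
    l=np.array(l);print(n,l.round(3)[:,:2].tolist(),'mean',l.mean(0).round(4)); return l
h=p('handle',A(152,222,.05),A(163,22,.05)); d=h[1]-h[0];print(np.linalg.norm(d),np.degrees(np.arctan2(d[1],d[0])))
p('mouth',A(68,500,.003),A(240,506,.003)); p('big',A(110,367,.037),A(103,443,.037))
p('rearwall top',A(52,230,.046),A(243,236,.046))
p('small',A(121,297,.016),A(204,299,.016),A(202,376,.016),A(196,452,.016))
s=p('screen',B(348,32,.086),B(515,40,.086),B(334,262,.086),B(503,271,.086))
b=p('bar0',B(432,45,.064),B(418,262,.064));d=b[0]-b[1];print(np.degrees(np.arctan2(d[1],d[0])))
p('bars',B(358,45,.064),B(394,45,.064),B(468,48,.064),B(505,50,.064),B(345,258,.064),B(382,258,.064),B(456,262,.064),B(494,262,.064))
t=p('tray',B(638,110,.032),B(748,108,.032),B(755,246,.032),B(645,248,.032))
# scene overlays check
g=F['scene']
for n,q in(('grip',h.mean(0)),('bars',[*s.mean(0)[:2],.064]),('tray',[*t.mean(0)[:2],0.003])):print(n,np.array(w2pix(g,q))*1.5)
print(R.from_rotvec(r.get_obs()['orientation']).as_matrix().round(3))
E
```

```text
handle [[0.549, 0.287], [0.641, 0.283]] mean [0.5949 0.2851 0.05  ]
0.09289445794246363 -2.7968080779045033
mouth [[0.426, 0.337], [0.422, 0.257]] mean [0.424  0.2966 0.003 ]
big [[0.484, 0.309], [0.45, 0.312]] mean [0.467  0.3105 0.037 ]
rearwall top [[0.547, 0.333], [0.542, 0.247]] mean [0.5442 0.2902 0.046 ]
small [[0.519, 0.309], [0.518, 0.271], [0.482, 0.272], [0.446, 0.274]] mean [0.4912 0.2817 0.016 ]
screen [[0.606, 0.061], [0.594, -0.1], [0.385, 0.078], [0.373, -0.081]] mean [ 0.4896 -0.0106  0.086 ]
bar0 [[0.596, -0.021], [0.384, -0.001]] mean [ 0.4901 -0.011   0.064 ]
-5.171600266124336
bars [[0.598, 0.052], [0.597, 0.017], [0.592, -0.056], [0.59, -0.092], [0.39, 0.068], [0.389, 0.033], [0.383, -0.038], [0.382, -0.074]] mean [ 0.4901 -0.0113  0.064 ]
tray [[0.532, -0.227], [0.531, -0.338], [0.393, -0.337], [0.393, -0.227]] mean [ 0.4624 -0.2825  0.032 ]
grip [519.16964806 269.32582551]
bars [374.73737732 291.23404491]
tray [250.94808805 359.16295232]
[[-0.001  0.439  0.898]
 [-0.002  0.898 -0.439]
 [-1.    -0.002  0.   ]]
```

```bash
cat >> h.py <<'E'
def to(pos,yaw=None,tilt=0,cur=None):
    "print tool-frame shift (units of 1 m) and turn (units of .12 rad) to target; yaw/tilt in deg, tool z at yaw, tilted lip-down"
    o=r.get_obs(); M=R.from_rotvec(o['orientation']).as_matrix(); p=np.array(o['tcp_pos'])
    print('t',round(o['clock'],2),'tcp',p.round(4),'w',round(o['grip_width'],4),'F',np.round(o['contact_force'],1),'xax',M[:,0].round(3),'zax',M[:,2].round(3))
    print('shift',(M.T@(np.array(pos)-p)).round(4))
    if yaw is not None:
        y,t=np.radians([yaw,tilt]); h=np.array([np.cos(y),np.sin(y),0]); up=np.array([0,0,1.])
        z=h*np.cos(t)+up*np.sin(t); x=h*np.sin(t)-up*np.cos(t); T=np.c_[x,np.cross(z,x),z]
        print('turn',(R.from_matrix(M.T@T).as_rotvec()/.12).round(2))
E
python3 - <<'E'
from h import *
import pickle
F=pickle.load(open('F0.pkl','rb')); f=F['top'];g=F['scene']
for u,v,z in((130,340,.0),(157,325,0),(120,283,.02),(95,292,.3),(25,280,.33)):print('top',pix2w(f,u/1.5,v/1.5,z).round(3))
for u,v,z in((545,218,.0),(572,180,0.02),(598,90,.34),(570,200,0.)):print('scene',pix2w(g,u/1.5,v/1.5,z).round(3))
to([.579,.287,.2],-3.3)
E
```

```text
top [0.394 0.503 0.   ]
top [0.423 0.45  0.   ]
top [0.507 0.518 0.02 ]
top [0.456 0.437 0.3  ]
top [0.473 0.526 0.33 ]
scene [0.479 0.482 0.   ]
scene [0.427 0.616 0.02 ]
scene [0.484 0.507 0.34 ]
scene [0.465 0.579 0.   ]
t 0.1 tcp [0.2963 0.6059 0.2081] w 0.0858 F [-0.3 -0.6  0.7] xax [-0.001 -0.002 -1.   ] zax [ 0.898 -0.439  0.   ]
shift [ 0.0084 -0.1622  0.394 ]
turn [-3.31 -0.    0.01]
```

Call:
apply_moves(increments="85 0 -0.039 0.025 0 0 0;85 0 -0.039 0.025 0 0 0;85 0 -0.039 0.025 0 0 0;85 0 -0.039 0.025 0 0 0;85 0 -0.039 0.025 0 0 0;85 0 -0.039 0.025 -0.3 0 0;85 0 0 0 -1 0 0;85 0 0 0 -1 0 0", squeeze=120)

```text
clock: 0.9
tcp_pos: [0.3287, 0.3285, 0.209]
orientation: [0.139, 1.566, -0.139]
contact_force: [0.1, 0.2, -0.2]
grip_width: 0.0854
```

```bash
python3 -c "
from h import *
to([.579,.287,.2],-3.3)"
```

```text
t 0.9 tcp [0.3287 0.3285 0.209 ] w 0.0854 F [ 0.1  0.2 -0.2] xax [-0. -0. -1.] zax [ 0.984 -0.176 -0.   ]
shift [0.009  0.0032 0.2537]
turn [-0.99 -0.    0.  ]
```

Call:
apply_moves(increments="85 0 0 0.043 0 0 0;85 0 0 0.043 0 0 0;85 0 0 0.043 0 0 0;85 0 0.003 0.043 0 0 0;85 0.02 0 0.042 0 0 0;85 0.01 0 0.040 0 0 0;85 0 0 0 -1 0 0;85 0 0 0 0 0 0")

```text
clock: 1.7
tcp_pos: [0.5793, 0.2869, 0.1776]
orientation: [0.046, 1.572, -0.048]
contact_force: [-0.7, 0.2, -0.3]
grip_width: 0.0849
```

```bash
python3 -c "
from h import *
f=grab('wrist');cv2.imwrite('pics/w1.png',cv2.resize(f['color'],(768,576),interpolation=cv2.INTER_CUBIC))
print({k:np.round(v,3).tolist() for k,v in f.items() if k!='color'})
for q in ([.549,.287,.05],[.641,.283,.05],[.579,.287,.05]):print(np.array(w2pix(f,q))*1.5)
import pickle;pickle.dump(f,open('W1.pkl','wb'))
to([.579,.287,.037],-3.3)"
```

```text
{'fx': 294.847, 'fy': 294.847, 'cx': 256.337, 'cy': 193.096, 'origin': [0.508, 0.291, 0.343], 'orientation': [-0.228, -0.213, 1.5]}
[382.90002587 225.78842344]
[385.08784595 353.72501727]
[385.56720878 269.80155813]
t 1.75 tcp [0.5786 0.2879 0.1782] w 0.0851 F [ 0.1  0.5 -0.3] xax [-0.002 -0.    -1.   ] zax [ 0.998 -0.061 -0.002]
shift [ 0.1412 -0.0008  0.0007]
turn [-0.03 -0.01  0.  ]
```

View pics/w1.png

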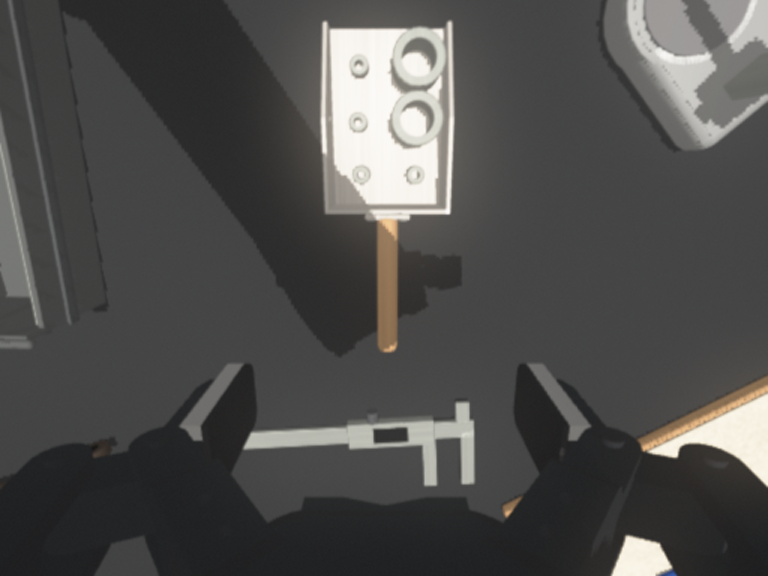

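The wrist view shows the handle from (387,218) to (388,352), centred between the pads (±2 mm). The two big bushes are at (418,57) and (416,118), the height-gauge base is at upper right, and the way down is clear.

Call:
apply_moves(increments="85 0.04 0.001 0 0 0 0;85 0.04 0 0 0 0 0;85 0.035 0 0 0 0 0;85 0.026 0 0 0 0 0;85 0 0 0 0 0 0;10 0 0 0 0 0 0;10 0 0 0 0 0 0;10 0 0 0 0 0 0")

```text
clock: 2.55
tcp_pos: [0.5801, 0.2899, 0.0401]
orientation: [0.048, 1.568, -0.045]
contact_force: [0.7, -0.2, 0.9]
grip_width: 0.0436
```

Call:
apply_moves(increments="0 0 0 0 0 0 0;0 0 0 0 0 0 0;0 0 0 0 0 0 0;0 0 0 0 0 0 0;0 -0.002 0 0 0 0 0;0 -0.004 0 0 0 0 0;0 -0.006 0 0 0 0 0;0 -0.008 0 0 0 0 0")

```text
clock: 3.35
tcp_pos: [0.5789, 0.289, 0.0584]
orientation: [0.046, 1.571, -0.046]
contact_force: [-0.1, 0.2, 1.3]
grip_width: -0.0001
```

```bash
python3 -c "
from h import *
import pickle
f=pickle.load(open('W1.pkl','rb'))
P=lambda u,v,z:pix2w(f,(u+.5)/1.5-.5,(v+.5)/1.5-.5,z).round(4)
print('handle',P(388,230,.05),P(388,345,.05),'big',P(418,57,.037),P(416,118,.037),'mouth',P(326,30,.01),P(450,30,.01),'back',P(326,212,.046),P(450,212,.046))
to([.579,.287,.2],-3.3)
print(r.get_obs()['moment'])"
```

```text
handle [0.5518 0.2901 0.05  ] [0.6341 0.2853 0.05  ] big [0.4468 0.3149 0.037 ] [0.4824 0.3123 0.037 ] mouth [0.4214 0.2562 0.01  ] [0.4264 0.3391 0.01  ] back [0.538  0.2496 0.046 ] [0.5429 0.3319 0.046 ]
t 3.35 tcp [0.5789 0.289  0.0584] w -0.0001 F [-0.1  0.2  1.3] xax [-0. -0. -1.] zax [ 0.998 -0.059 -0.   ]
shift [-0.1416 -0.002   0.0002]
turn [-0.01 -0.    0.  ]
[-0.01142757  0.05871929 -0.01180462]
```

The gripper closed to 0, so nothing is held. I need to look.

```bash
python3 -c "
from h import *
f=grab('wrist');g=grab('scene')
a=cv2.resize(f['color'],(512,384));b=cv2.resize(g['color'][90:230,250:420],(512,422),interpolation=cv2.INTER_CUBIC)
c=np.zeros((600,800,3),np.uint8);c[:300,:400]=cv2.resize(a,(400,300));c[:330,400:800]=cv2.resize(b,(400,330))
cv2.imwrite('pics/w2.png',c)"
```

```text
(no output)
```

View pics/w2.png

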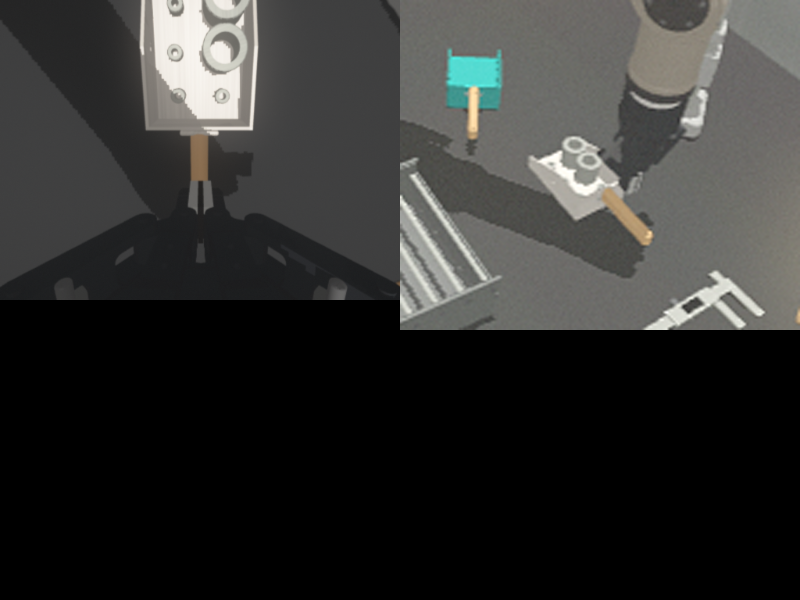

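```bash
python3 -c "
from h import *
g=grab('scene');f=grab('wrist')
o=r.get_obs();print(np.round(o['tcp_pos'],4),o['grip_width'],o['clock'])
for q in ([.579,.289,.058],[.579,.289,.041],[.579,.289,.05],[.55,.29,.05],[.635,.285,.05]):
  u,v=w2pix(g,q);print(q,((np.array([u,v])-[250,90])*400/170+[400,0]).round(),(np.array(w2pix(f,q))*400/512).round())
c=np.zeros((600,800,3),np.uint8);c[:600,:400]=cv2.resize(g['color'][120:240,320:400],(400,600),interpolation=cv2.INTER_CUBIC)
c[:,400:]=cv2.resize(f['color'][200:350,206:306],(400,600),interpolation=cv2.INTER_CUBIC)
cv2.imwrite('pics/w3.png',c)"
```

```text
[0.5793 0.2892 0.0585] -6.436588202023151e-05 3.55
[0.579, 0.289, 0.058] [622. 198.] [200. 179.]
[0.579, 0.289, 0.041] [619. 206.] [200. 171.]
[0.579, 0.289, 0.05] [621. 202.] [200. 175.]
[0.55, 0.29, 0.05] [607. 188.] [199. 140.]
[0.635, 0.285, 0.05] [646. 230.] [200. 234.]
```

View pics/w3.png

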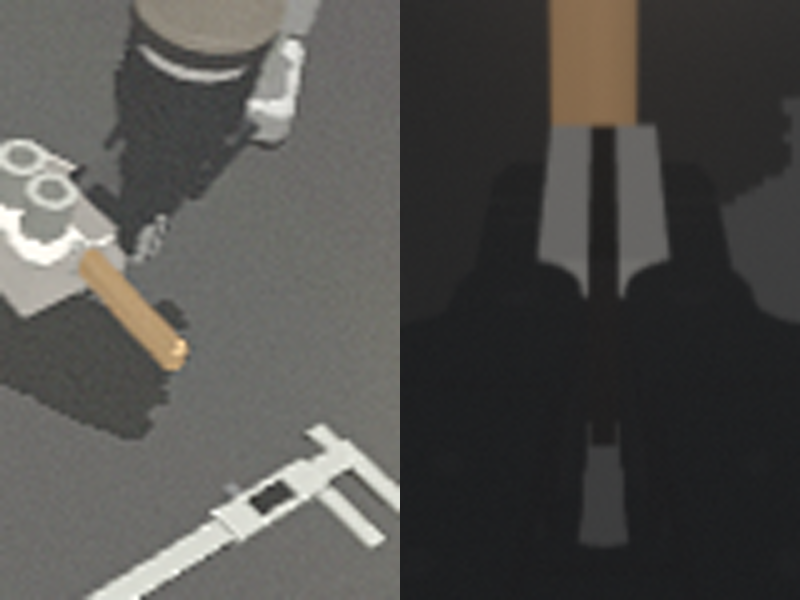

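```bash
python3 -c "
from h import *
import pickle
f=pickle.load(open('W1.pkl','rb'))
def at(u,v,d): 
  c=np.array([(u-f['cx'])/f['fx']*d,-(v-f['cy'])/f['fy']*d,-d]);return np.array(f['origin'])+Rm(f['orientation'])@c
M=Rm(f['orientation']);print('view dir',-M[:,2])
for d in(.13,.142,.155,.17,.19):print(d,at(252/1.5,365/1.5,d).round(4),at(516/1.5,365/1.5,d).round(4))
print(np.array(w2pix(f,[.579,.288,.178]))*1.5,np.array(w2pix(f,[.568,.33,.161+.013]))*1.5,np.array(w2pix(f,[.568,.33,.2]))*1.5)
"
```

```text
view dir [ 0.27917066 -0.01796492 -0.96007344]
0.13 [0.5631 0.2484 0.2243] [0.5677 0.3259 0.2242]
0.142 [0.5682 0.2445 0.2133] [0.5732 0.3291 0.2132]
0.155 [0.5737 0.2403 0.2015] [0.5792 0.3326 0.2013]
0.17 [0.58   0.2354 0.1878] [0.5861 0.3367 0.1876]
0.19 [0.5885 0.2288 0.1695] [0.5953 0.3421 0.1694]
[388.34057351 344.86165451] [490.79797184 309.99474628] [508.01224681 334.30602415]
```

Finding: the fingertips are about 39 mm further back along the tool than the reported TCP implies. With the pads 85 mm apart, the picture puts them at z≈0.213 when the TCP read 0.178. The closed view and the scene view agree, so the first close happened above the handle. I'll open, go lower while watching the force, and close again.

Call:
apply_moves(increments="85 0 0 0 0 0 0;85 0 0 0 0 0 0;85 0 0 0 0 0 0;85 0 0 0 0 0 0;85 0 0 0 0 0 0;85 0 0 0 0 0 0;85 0.01 0 0 0 0 0;85 0.01 0 0 0 0 0")

```text
clock: 4.35
tcp_pos: [0.5791, 0.2891, 0.0374]
orientation: [0.046, 1.57, -0.046]
contact_force: [0.5, 0.9, -0.1]
grip_width: 0.0848
```

Call:
apply_moves(increments="85 0.01 0 0 0 0 0;85 0.01 0 0 0 0 0;85 0.01 0 0 0 0 0;85 0.008 0 0 0 0 0;40 0 0 0 0 0 0;5 0 0 0 0 0 0;5 0 0 0 0 0 0;5 0 0 0 0 0 0")

```text
clock: 5.15
tcp_pos: [0.5794, 0.2893, 0.0006]
orientation: [0.047, 1.569, -0.046]
contact_force: [-0.1, 0.7, -0.3]
grip_width: 0.0278
```

Call:
apply_moves(increments="5 0 0 0 0 0 0;5 0 0 0 0 0 0;5 0 0 0 0 0 0;5 0 0 0 0 0 0;5 0 0 0 0 0 0;5 0 0 0 0 0 0;5 0 0 0 0 0 0;5 0 0 0 0 0 0")

```text
clock: 5.95
tcp_pos: [0.5793, 0.289, 0.0008]
orientation: [0.046, 1.57, -0.046]
contact_force: [-1.3, -1.2, 6.4]
grip_width: 0.0118
```

Call:
apply_moves(increments="5 -0.004 0 0 0 0 0;5 -0.008 0 0 0 0 0;5 -0.014 0 0 0 0 0;5 -0.02 0 0 0 0 0;5 -0.025 0 0 0 0 0;5 -0.025 0 0 0 0 0;5 -0.015 0 0 0 0 0;5 -0.007 0 0 0 0 0")

```text
clock: 6.75
tcp_pos: [0.5799, 0.2895, 0.1202]
orientation: [0.048, 1.568, -0.045]
contact_force: [-0.5, 0.8, -5.3]
grip_width: 0.0122
```

```bash
python3 -c "
from h import *
to([.69,-.028,.117],-4.8)
print(r.get_obs()['moment'])
f=grab('wrist');c=np.zeros((600,800,3),np.uint8);c[:300,:400]=cv2.resize(f['color'],(400,300))
g=grab('scene');c[:300,400:]=cv2.resize(g['color'][80:230,230:430],(400,300),interpolation=cv2.INTER_CUBIC)
cv2.imwrite('pics/w4.png',c[:300])"
```

```text
t 6.75 tcp [0.5799 0.2895 0.1202] w 0.0122 F [-0.5  0.8 -5.3] xax [ 0.003  0.002 -1.   ] zax [ 0.998 -0.059  0.002]
shift [ 0.003  -0.3105  0.1286]
turn [ 0.21  0.02 -0.01]
[-0.02099015 -0.48469618  0.05356996]
```

View pics/w4.png

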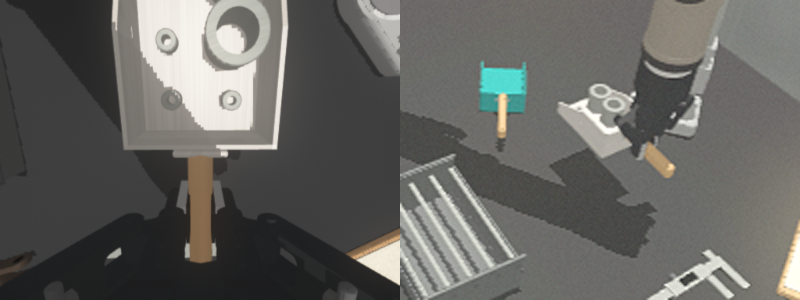

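The scoop is up, level and firmly held (5.3 N ≈ 0.52 kg), with the bushes still in place. Now I'll carry it over the screen.

Call:
apply_moves(increments="5 0 -0.009 0.004 0 0 0;5 0 -0.023 0.0095 0 0 0;5 0 -0.035 0.015 0 0 0;5 0 -0.040 0.017 0 0 0;5 0 -0.040 0.017 0 0 0;5 0 -0.040 0.017 0 0 0;5 0 -0.040 0.017 0 0 0;5 0 -0.035 0.014 0 0 0")

```text
clock: 7.65
tcp_pos: [0.6736, 0.017, 0.1164]
orientation: [0.047, 1.572, -0.049]
contact_force: [-0.1, -0.7, -5.1]
grip_width: 0.0119
```

Call:
apply_moves(increments="5 0 -0.026 0.010 0 0 0;5 0 -0.014 0.006 0 0 0;5 0 -0.007 0.002 0.1 0 0;5 0 -0.002 0 0.1 0 0;5 0 0 0 0 0 0;5 0 0 0 0 0 0;5 0 0 0 0 0 0;5 0 0 0 0 0 0")

```text
clock: 8.45
tcp_pos: [0.6889, -0.0278, 0.1181]
orientation: [0.064, 1.57, -0.064]
contact_force: [-0.3, -0.1, -4.2]
grip_width: 0.0118
```

```bash
python3 -c "
from h import *
to([.69,-.028,.117],-4.8)
f=grab('top');g=grab('scene')
c=np.zeros((400,800,3),np.uint8);c[:400,:400]=cv2.resize(f['color'][120:240,200:320],(400,400),interpolation=cv2.INTER_CUBIC)
c[:400,400:]=cv2.resize(g['color'][110:260,180:330],(400,400),interpolation=cv2.INTER_CUBIC)
for z in (.115,):
  for q in ([.535,-.0148,z],):print((np.array(w2pix(f,q))-[200,120])*400/120)
cv2.imwrite('pics/w5.png',c)"
```

```text
t 8.45 tcp [ 0.6889 -0.0278  0.1181] w 0.0118 F [-0.3 -0.1 -4.2] xax [ 0.  0. -1.] zax [ 0.997 -0.081  0.   ]
shift [ 0.0011 -0.0001  0.0011]
turn [ 0.02  0.   -0.  ]
[193.44350525 167.2674276 ]
```

View pics/w5.png

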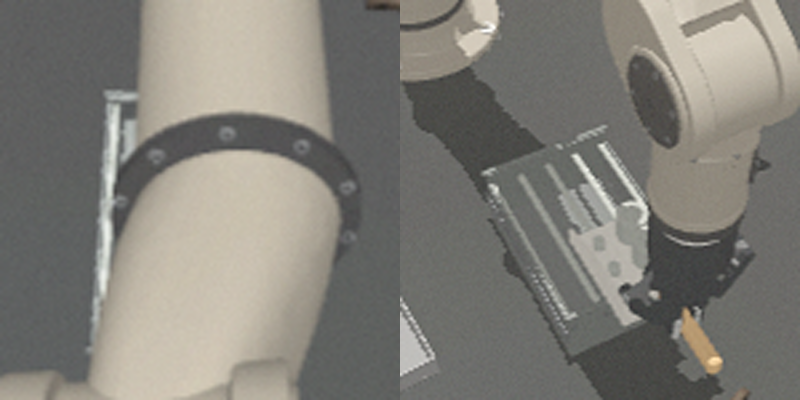

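Call:
apply_moves(increments="5 -0.0037 0 0 0 -0.2 0;5 -0.0075 0 0 0 -0.4 0;5 -0.008 0 -0.001 0 -0.6 0;5 -0.008 0 -0.001 0 -0.6 0;5 -0.008 0 -0.001 0 -0.6 0;5 -0.001 0 -0.002 0 -0.4 0;5 0.002 0 -0.003 0 -0.2 0;5 0.002 0 -0.001 0 0 0")

```text
clock: 9.35
tcp_pos: [0.6759, -0.0279, 0.1476]
orientation: [0.05, 1.211, -0.072]
contact_force: [0.0, 1.0, -4.8]
grip_width: 0.0119
```

```bash
cat >> h.py <<'E'
def lip():
    o=r.get_obs(); M=R.from_rotvec(o['orientation']).as_matrix()
    l=np.array(o['tcp_pos'])+M@[-.002,0,-.156]; c=np.array([.49,-.011,0]);d=l-c;y=np.radians(-4.8)
    print('lip z',l[2].round(4),'scr x',(d[0]*np.cos(y)+d[1]*np.sin(y)).round(4),'y',(-d[0]*np.sin(y)+d[1]*np.cos(y)).round(4),'tilt',np.degrees(np.arcsin(M[2,2])).round(1),'w',o['grip_width'],np.round(o['contact_force'],1),np.round(o['moment'],2),o['clock'])
E
python3 -c "
from h import *
lip();print(np.round(r.get_obs()['joints'],2))"
```

```text
lip z 0.0946 scr x 0.0399 y -0.0015 tilt 20.6 w 0.011941486776664621 [ 0.   1.  -4.8] [-0.02  0.32  0.04] 9.35
[-0.25  0.38  0.21  1.94 -0.06  0.47  1.47]
```

Joint 6 is at 0.47, with a lower limit of 0.17. A planar estimate says the 50° pour with the tool pointing outward can't be reached here. Pouring the other way round (handle toward the robot, tool pointing back) fits the joint ranges. I'll level the scoop again, turn it half round in the air, then pour toward +x.

Call:
apply_moves(increments="5 0.000 0 0.001 0 0.3 0;5 0.003 0 0.002 0 0.6 0;5 0.004 0 0.002 0 0.6 0;5 0.005 0 0.001 0 0.6 0;5 0.005 0 0 0 0.6 0;5 0.003 0 0 0 0.3 0;5 -0.005 0 -0.004 0 0 0;5 -0.005 0 -0.008 0 0 0")

```text
clock: 10.15
tcp_pos: [0.6753, -0.028, 0.1399]
orientation: [0.065, 1.569, -0.065]
contact_force: [0.1, -0.3, -5.2]
grip_width: 0.0119
```

Call:
apply_moves(increments="5 0 0 -0.015 0 0 0;5 0 0 -0.02 0 0 0;5 0 0 -0.02 0 0 0;5 0 0 -0.02 0 0 0;5 0 0 -0.02 0 0 0;5 0 0 -0.015 0.3 0 0;5 0 0 -0.008 0.6 0 0;5 0 0 -0.004 0.8 0 0")

```text
clock: 10.95
tcp_pos: [0.5519, -0.017, 0.141]
orientation: [0.228, 1.557, -0.227]
contact_force: [1.2, 1.2, -3.7]
grip_width: 0.0119
```

```bash
python3 -c "
from h import *
lip();to([.55,-.02,.13],-184.8);print(np.round(r.get_obs()['joints'],2))"
```

```text
lip z 0.1428 scr x -0.0905 y 0.0312 tilt 0.1 w 0.011906701513457456 [ 1.2  1.2 -3.7] [-0.16 -0.47  0.01] 10.95
t 10.95 tcp [ 0.5519 -0.017   0.141 ] w 0.0119 F [ 1.2  1.2 -3.7] xax [ 0.001  0.001 -1.   ] zax [ 0.958 -0.286  0.001]
shift [ 0.011  -0.0034 -0.0009]
turn [ 2.446e+01 -1.000e-02 -2.000e-02]
[-0.27  0.36  0.23  1.93 -0.11  0.86  1.3 ]
```

Call:
apply_moves(increments="5 0 0 0 1 0 0;5 0 0 0 1 0 0;5 0 0 0 1 0 0;5 0 0 0 1 0 0;5 0 0 0 1 0 0;5 0 0 0 1 0 0;5 0 0 0 1 0 0;5 0 0 0 1 0 0")

```text
clock: 11.75
tcp_pos: [0.5526, -0.0169, 0.1408]
orientation: [0.972, 1.343, -0.97]
contact_force: [-0.5, 0.2, -4.4]
grip_width: 0.0119
```

Call:
apply_moves(increments="5 0 0 0 1 0 0;5 0 0 0 1 0 0;5 0 0 0 1 0 0;5 0 0 0 1 0 0;5 0 0 0 1 0 0;5 0 0 0 1 0 0;5 0 0 0 1 0 0;5 0 0 0 1 0 0")

```text
clock: 12.55
tcp_pos: [0.5521, -0.0166, 0.1405]
orientation: [1.665, 0.836, -1.663]
contact_force: [-0.2, -0.6, -5.0]
grip_width: 0.0114
```

Call:
apply_moves(increments="5 0 0 0 1 0 0;5 0 0 0 1 0 0;5 0 0 0 1 0 0;5 0 0 0 1 0 0;5 0 0 0 1 0 0;5 0 0 0 1 0 0;5 0 0 0 1 0 0;5 0 0 0 0.5 0 0")

```text
clock: 13.35
tcp_pos: [0.5519, -0.0162, 0.1402]
orientation: [2.206, 0.037, -2.208]
contact_force: [0.4, -0.2, -4.8]
grip_width: 0.0122
```

```bash
python3 -c "
from h import *
lip();to([.435,-.007,.13],-184.8);print(np.round(r.get_obs()['joints'],2))
f=grab('wrist');cv2.imwrite('pics/w6.png',cv2.resize(f['color'],(400,300)))"
```

```text
lip z 0.142 scr x 0.2171 y 0.0178 tilt 0.0 w 0.012181550787156327 [ 0.4 -0.2 -4.8] [0.07 0.51 0.04] 13.35
t 13.35 tcp [ 0.5519 -0.0162  0.1402] w 0.0122 F [ 0.4 -0.2 -4.8] xax [-0.001  0.003 -1.   ] zax [-1.    -0.031  0.001]
shift [ 0.0103 -0.0127  0.1166]
turn [0.95 0.01 0.02]
[-0.77  0.5   0.92  1.96 -0.5   0.92 -1.14]
```

View pics/w6.png

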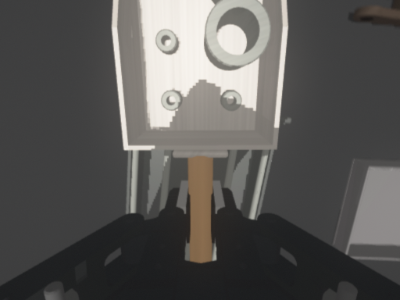

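The turn is done and all bushes are still in the scoop. Next I'll align the yaw, back the scoop off, and start the tilt.

Call:
apply_moves(increments="5 0 0 0 0.5 0 0;5 0 0 0 0.45 0 0;5 0 0 0.012 0 0 0;5 0 0 0.022 0 0 0;5 0 0 0.025 0 0 0;5 0 0 0.025 0 0 0;5 0 0 0.018 0 0 0;5 0 0 0.009 0 0 0")

```text
clock: 14.2
tcp_pos: [0.4393, -0.0076, 0.1393]
orientation: [-2.177, 0.081, 2.184]
contact_force: [-0.0, 0.4, -4.1]
grip_width: 0.0119
```

Call:
apply_moves(increments="5 -0.0037 0 0 0 -0.2 0;5 -0.0075 0 0 0 -0.4 0;5 -0.009 0 0 0 -0.5 0;5 -0.009 0 0 0 -0.5 0;5 -0.009 0 -0.001 0 -0.5 0;5 -0.0075 0 -0.001 0 -0.4 0;5 -0.0037 0 0 0 -0.2 0;5 0 0 0 0 0 0")

```text
clock: 15.0
tcp_pos: [0.4526, -0.009, 0.1883]
orientation: [-1.799, 0.07, 2.497]
contact_force: [-0.1, -0.8, -4.9]
grip_width: 0.0123
```

```bash
python3 -c "
from h import *
lip();to([.445-.148,-.0072+.0124,.1+.051],-184.8,18.5);print(np.round(r.get_obs()['joints'],2))"
```

```text
lip z 0.1407 scr x 0.1112 y -0.0002 tilt 18.5 w 0.012305373697981395 [-0.1 -0.8 -4.9] [ 0.02 -0.28  0.01] 15.0
t 15.0 tcp [ 0.4526 -0.009   0.1883] w 0.0123 F [-0.1 -0.8 -4.9] xax [-0.316  0.025 -0.949] zax [-0.946  0.073  0.317]
shift [ 0.0849 -0.0021  0.1364]
turn [ 0.05 -0.   -0.01]
[-0.82  0.5   1.    1.91 -0.4   1.31 -1.28]
```

Call:
apply_moves(increments="5 0.002 0 0.0035 0 0 0;5 0.0045 0 0.007 0 0 0;5 0.0065 0 0.010 0 0 0;5 0.0085 0 0.0135 0 0 0;5 0.0105 0 0.017 0 0 0;5 0.0115 0 0.018 0 0 0;5 0.0115 0 0.018 0 0 0;5 0.0115 -0.001 0.018 0 0 0")

```text
clock: 15.8
tcp_pos: [0.3289, 0.0018, 0.1579]
orientation: [-1.795, 0.07, 2.498]
contact_force: [0.1, 0.9, -5.9]
grip_width: 0.0119
```

Call:
apply_moves(increments="5 0.010 -0.001 0.016 0 0 0;5 0.006 0 0.010 0 0 0;5 0.002 0 0.004 0 0 0;5 0 0 0 0 0 0;5 0 0 0 0 0 0;5 0 0 0 0 0 0;5 0 0 0 0 0 0;5 0 0 0 0 0 0")

```text
clock: 16.6
tcp_pos: [0.2977, 0.0052, 0.151]
orientation: [-1.796, 0.072, 2.498]
contact_force: [-1.2, -0.9, -4.7]
grip_width: 0.012
```

```bash
python3 -c "
from h import *
lip();print(np.round(r.get_obs()['joints'],2))"
```

```text
lip z 0.1033 scr x -0.0444 y 0.0006 tilt 18.5 w 0.012012073863228645 [-1.2 -0.9 -4.7] [ 0.06 -0.24 -0.02] 16.6
[-1.11  0.25  1.13  2.28 -0.27  1.1  -1.44]
```

Call:
apply_moves(increments="5 0.001 0 -0.003 0 -0.4 0;5 0.001 0 -0.003 0 -0.4 0;5 -0.0075 0 0 0 -0.4 0;5 -0.0075 0 0 0 -0.4 0;5 -0.0075 0 0 0 -0.4 0;5 -0.0075 0 0 0 -0.4 0;5 -0.0075 0 0 0 -0.4 0;5 -0.0075 0 0 0 -0.4 0")

```text
clock: 17.4
tcp_pos: [0.3261, 0.0031, 0.1854]
orientation: [-1.282, 0.051, 2.789]
contact_force: [-0.7, -0.4, -3.9]
grip_width: 0.0122
```

```bash
python3 -c "
from h import *
lip();print(np.round(r.get_obs()['joints'],2))"
```

```text
lip z 0.0853 scr x -0.0448 y 0.0009 tilt 40.6 w 0.012158570088000403 [-0.7 -0.4 -3.9] [-0.02 -0.93 -0.  ] 17.4
[-0.78  0.59  0.95  1.99 -0.35  1.55 -1.24]
```

Call:
apply_moves(increments="5 -0.0075 0 0 0 -0.4 0;5 -0.0075 0 0 0 -0.4 0;5 -0.0075 0 0 0 -0.4 0;5 -0.0075 0 0 0 -0.4 0;5 -0.0075 0 0 0 -0.4 0;5 0 0 0 0 0 0;5 0 0 0 0 0 0;5 0 0 0 0 0 0")

```text
clock: 18.2
tcp_pos: [0.352, 0.0009, 0.2115]
orientation: [-0.941, 0.037, 2.918]
contact_force: [-0.8, 0.5, -1.7]
grip_width: 0.012
```

```bash
python3 -c "
from h import *
lip();print(np.round(r.get_obs()['joints'],2))
g=grab('scene');f=grab('wrist')
c=np.zeros((400,800,3),np.uint8);c[:400,:400]=cv2.resize(g['color'][130:250,200:320],(400,400),interpolation=cv2.INTER_CUBIC);c[:300,400:]=cv2.resize(f['color'],(400,300))
cv2.imwrite('pics/w7.png',c)"
```

```text
lip z 0.086 scr x -0.0458 y 0.0008 tilt 54.2 w 0.012044299404086637 [-0.8  0.5 -1.7] [-0.03 -1.11  0.05] 18.2
[-0.65  0.75  0.87  1.81 -0.33  1.8  -1.2 ]
```

View pics/w7.png

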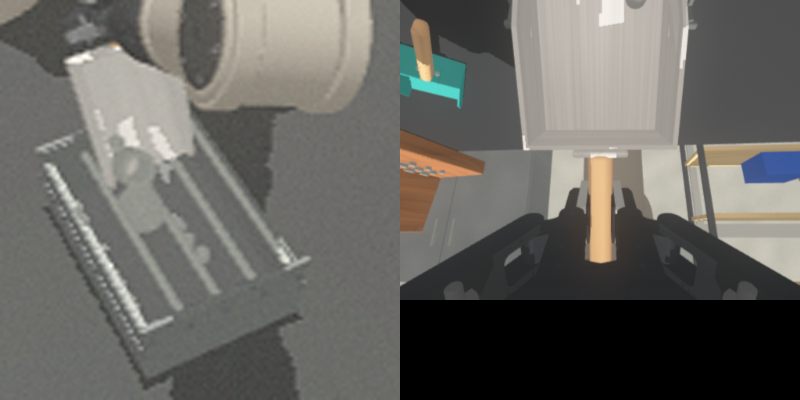

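The pour worked. The scene view shows the two big bushes on the bars near the lip at (130,165) and (148,210), with the small ones further along at (190,240). The wrist view shows the pan empty. I'll withdraw gently along the floor direction and level off.

Call:
apply_moves(increments="5 -0.002 0 0.003 0 0 0;5 -0.003 0 0.006 0 0 0;5 -0.004 0 0.008 0 0 0;5 -0.005 0 0.008 0 0 0;5 -0.006 0 0.010 0 0 0;5 -0.008 0 0.010 0 0.3 0;5 -0.006 0 0.010 0 0.6 0;5 -0.003 0 0.008 0 0.8 0")

```text
clock: 19.1
tcp_pos: [0.3448, 0.0014, 0.2847]
orientation: [-1.237, 0.05, 2.808]
contact_force: [0.5, 0.4, -1.6]
grip_width: 0.012
```

```bash
python3 -c "
from h import *
lip();print(np.round(r.get_obs()['joints'],2))
to([.45,.29,.2],-184.8)"
```

```text
lip z 0.1809 scr x -0.0293 y 0.0006 tilt 42.5 w 0.01201271325992804 [ 0.5  0.4 -1.6] [-0.07 -0.82 -0.03] 19.1
[-0.8   0.5   0.99  1.85 -0.27  1.77 -1.31]
t 19.1 tcp [0.3448 0.0014 0.2847] w 0.012 F [ 0.5  0.4 -1.6] xax [-0.673  0.053 -0.738] zax [-0.735  0.059  0.675]
shift [ 0.007  -0.2961 -0.1175]
turn [ 0.03  6.17 -0.02]
```

Call:
apply_moves(increments="5 -0.005 0 -0.008 0 0.6 0;5 -0.005 0 -0.012 0 1 0;5 -0.005 0 -0.014 0 1 0;5 -0.004 0 -0.016 0 1 0;5 -0.003 0 -0.018 0 1 0;5 -0.001 0 -0.018 0 1 0;5 0 0 -0.016 0 0.57 0;5 0 0 -0.01 0 0 0")

```text
clock: 19.9
tcp_pos: [0.4566, -0.0075, 0.2665]
orientation: [-2.174, 0.077, 2.181]
contact_force: [-0.5, 0.4, -2.0]
grip_width: 0.0118
```

```bash
python3 -c "
from h import *
import pickle
f=pickle.load(open('F0.pkl','rb'))['top']
for n,u,v,z in (('teal handle end',278,356,.05),('teal pan',268,400,.04),('caliper tip',318,170,0),('cal jaw',210,185,0),('cal jaw2',228,178,0)):print(n,pix2w(f,u/1.5,v/1.5,z).round(3))
lip();print(np.round(r.get_obs()['joints'],2))
to([.48,.30,.15],-184.8)"
```

```text
teal handle end [0.354 0.199 0.05 ]
teal pan [0.27 0.22 0.04]
caliper tip [0.739 0.122 0.   ]
cal jaw [0.712 0.346 0.   ]
cal jaw2 [0.726 0.309 0.   ]
lip z 0.2679 scr x 0.1224 y 0.0015 tilt 0.2 w 0.011761059482599819 [-0.5  0.4 -2. ] [0.05 0.21 0.01] 19.9
[-1.23  0.03  1.18  2.03 -0.04  1.1  -1.68]
t 19.9 tcp [ 0.4566 -0.0075  0.2665] w 0.0118 F [-0.5  0.4 -2. ] xax [-0.003  0.008 -1.   ] zax [-0.997  0.078  0.004]
shift [ 1.189e-01 -3.074e-01  3.000e-04]
turn [0.04 0.03 0.06]
```

Call:
apply_moves(increments="5 0 -0.03 0 0 0 0;5 0 -0.042 0 0 0 0;5 0.01 -0.046 0 0 0 0;5 0.01 -0.046 0 0 0 0;5 0.01 -0.046 0 0 0 0;5 0.01 -0.046 0.003 0 0 0;5 0.01 -0.034 0.005 0 0 0;5 0.01 -0.016 0.003 0 0 0")

```text
clock: 20.7
tcp_pos: [0.47, 0.3021, 0.2058]
orientation: [-2.178, 0.081, 2.188]
contact_force: [0.6, -0.1, -1.9]
grip_width: 0.0119
```

Call:
apply_moves(increments="5 0.02 0 0 0 0 0;5 0.04 0 0 0 0 0;5 0.04 0 0 0 0 0;5 0.03 0 0 0 0 0;5 0.02 0 0 0 0 0;5 0.01 0 0 0 0 0;5 0 0 0 0 0 0;5 0 0 0 0 0 0")

```text
clock: 21.5
tcp_pos: [0.4714, 0.2985, 0.0473]
orientation: [-2.177, 0.086, 2.183]
contact_force: [0.2, 0.6, -1.7]
grip_width: 0.0121
```

```bash
python3 -c "
from h import *
lip();print(np.round(r.get_obs()['joints'],2))
to([.48,.30,.002],-184.8)"
```

```text
lip z 0.0489 scr x 0.1115 y 0.3074 tilt 0.2 w 0.012080877600991025 [ 0.2  0.6 -1.7] [ 0.02  0.12 -0.04] 21.5
[-1.23  0.62  0.74  2.   -0.61  0.76 -1.77]
t 21.5 tcp [0.4714 0.2985 0.0473] w 0.0121 F [ 0.2  0.6 -1.7] xax [-0.003  0.001 -1.   ] zax [-0.997  0.08   0.003]
shift [ 0.0453 -0.0022 -0.0086]
turn [0.03 0.02 0.01]
```

Call:
apply_moves(increments="5 0.015 0 0 0 0 0;5 0.012 0 0 0 0 0;5 0.008 0 0 0 0 0;5 0.005 0 0 0 0 0;5 0.003 0 0 0 0 0;5 0.002 0 0 0 0 0;5 0.002 0 0 0 0 0;5 0 0 0 0 0 0")

```text
clock: 22.3
tcp_pos: [0.4705, 0.2986, 0.0007]
orientation: [-2.175, 0.085, 2.185]
contact_force: [-7.3, -2.1, 14.7]
grip_width: 0.012
```

Call:
apply_moves(increments="5 -0.0005 0 0 0 0 0;30 0 0 0 0 0 0;60 0 0 0 0 0 0;60 0 0 0 0 0 0;60 0 0 0 0 0 0;60 -0.01 0 0 0 0 0;60 -0.03 0 0 0 0 0;60 -0.04 0 0 0 0 0")

```text
clock: 23.1
tcp_pos: [0.4698, 0.2977, 0.0799]
orientation: [-2.176, 0.089, 2.188]
contact_force: [1.4, 1.5, 0.2]
grip_width: 0.0599
```

Call:
apply_moves(increments="60 -0.04 0 0 0 0 0;60 -0.04 0 0 0 0 0;60 -0.03 0.02 0 0 0 0;60 -0.02 0.04 0 0 0 0;60 0 0.045 0 0 0 0;60 0 0.045 0 0 0 0;60 0 0.045 0 0 0 0;60 0 0.03 0 0 0 0")

```text
clock: 23.9
tcp_pos: [0.4526, 0.0708, 0.2101]
orientation: [-2.174, 0.088, 2.183]
contact_force: [0.2, 0.6, 0.4]
grip_width: 0.0604
```

```bash
python3 -c "
from h import *
to([.44,-.01,.26],-184.8);print(np.round(r.get_obs()['joints'],2))
f=grab('wrist');g=grab('top')
import pickle;pickle.dump((f,g),open('W8.pkl','wb'))
c=np.zeros((600,800,3),np.uint8);c[:300,:400]=cv2.resize(f['color'],(400,300));c[:300,400:]=cv2.resize(g['color'][140:230,125:245],(400,300),interpolation=cv2.INTER_CUBIC)
s=grab('scene');c[300:,:400]=cv2.resize(s['color'][140:245,200:340],(400,300),interpolation=cv2.INTER_CUBIC)
c[300:,400:]=cv2.resize(g['color'][140:235,222:312],(300,300),interpolation=cv2.INTER_CUBIC).repeat(1,axis=1) if 0 else cv2.copyMakeBorder(cv2.resize(g['color'][140:240,215:315],(300,300),interpolation=cv2.INTER_CUBIC),0,0,0,100,cv2.BORDER_CONSTANT)
cv2.imwrite('pics/w8.png',c)"
```

```text
t 23.9 tcp [0.4526 0.0708 0.2101] w 0.0604 F [0.2 0.6 0.4] xax [-0.004  0.002 -1.   ] zax [-0.997  0.083  0.004]
shift [-0.05    0.0815  0.0061]
turn [0.01 0.03 0.01]
[-1.25  0.18  1.1   2.1  -0.19  0.98 -1.7 ]
```

View pics/w8.png

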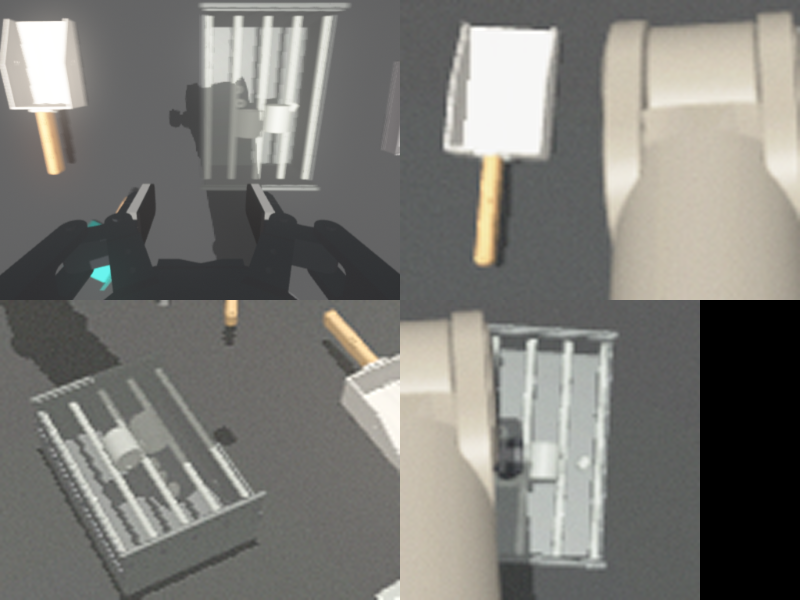

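The scoop stands empty and upright at (500,140) in the upper-right panel. In the wrist panel (upper left) both big bushes lie on the bars side by side at about (281,117) and (248,121). I'll compute their positions, and turn the jaws 90° to grip them by their end faces.

```bash
python3 -c "
from h import *
import pickle
f,g=pickle.load(open('W8.pkl','rb'));k=512/400
c=np.array([.49,-.011]);y=np.radians(-4.8);Q=np.array([[np.cos(y),np.sin(y)],[-np.sin(y),np.cos(y)]])
for n,u,v,z in(('A',281,117,.086),('B',248,121,.086),('bar0',263,60,.064),('bar-36',290,60,.064),('rim corner',203,8,.086),('rim',345,8,.086)):
  p=pix2w(f,u*k,v*k,z);print(n,p.round(4),'screen',(Q@(p[:2]-c)).round(4))
to([.49,-.025,.2],-94.8)"
```

```text
A [ 0.4742 -0.0329  0.086 ] screen [-0.0139 -0.0231]
B [0.4726 0.0084 0.086 ] screen [-0.019   0.0179]
bar0 [ 0.5444 -0.0164  0.064 ] screen [ 0.0546 -0.0009]
bar-36 [ 0.5416 -0.0503  0.064 ] screen [ 0.0547 -0.0348]
rim corner [0.6022 0.055  0.086 ] screen [0.1063 0.0752]
rim [ 0.5892 -0.1011  0.086 ] screen [ 0.1064 -0.0815]
t 24.05 tcp [0.4531 0.0722 0.2102] w 0.0599 F [0.9 0.9 0.6] xax [-0.004  0.002 -1.   ] zax [-0.996  0.084  0.004]
shift [ 0.0098  0.0938 -0.0449]
turn [-1.309e+01  1.000e-02  4.000e-02]
```

Call:
apply_moves(increments="85 -0.01 0 0 -1 0 0;85 0 0 0 -1 0 0;85 0 0 0 -1 0 0;85 0 0 0 -1 0 0;85 0 0 0 -1 0 0;85 0 0 0 -1 0 0;85 0 0 0 -1 0 0;85 0 0 0 -1 0 0")

```text
clock: 24.85
tcp_pos: [0.4536, 0.0754, 0.2199]
orientation: [1.69, 0.806, -1.696]
contact_force: [0.5, -0.0, -0.8]
grip_width: 0.0851
```

Call:
apply_moves(increments="85 0 0 0 -1 0 0;85 0 0 0 -1 0 0;85 0 0 0 -1 0 0;85 0 0 0 -1 0 0;85 0 0 0 -1 0 0;85 0 0 0 0 0 0;85 0 0 0 0 0 0;85 0 0 0 0 0 0")

```text
clock: 25.65
tcp_pos: [0.4535, 0.0746, 0.2197]
orientation: [1.275, 1.167, -1.279]
contact_force: [0.4, -0.9, 0.1]
grip_width: 0.085
```

```bash
python3 -c "
from h import *
to([.49,-.025,.2],-94.8);print(np.round(r.get_obs()['joints'],2))"
```

```text
t 25.65 tcp [0.4535 0.0746 0.2197] w 0.085 F [ 0.4 -0.9  0.1] xax [-0.004  0.    -1.   ] zax [-0.092 -0.996  0.   ]
shift [0.0196 0.0456 0.0958]
turn [-0.07  0.    0.03]
[-1.06  0.12  0.84  2.07 -0.11  0.99 -0.26]
```

Call:
apply_moves(increments="85 0 0.005 0.015 0 0 0;85 0 0.006 0.018 0 0 0;85 0 0.006 0.018 0 0 0;85 0 0.006 0.018 0 0 0;85 0 0.004 0.012 0 0 0;85 0 0.002 0.006 0 0 0;85 0 0 0 0 0 0;85 0 0 0 0 0 0")

```text
clock: 26.45
tcp_pos: [0.4744, -0.0144, 0.2195]
orientation: [1.274, 1.168, -1.278]
contact_force: [-0.4, -0.0, 0.2]
grip_width: 0.0848
```

```bash
python3 -c "
from h import *
f=grab('wrist');import pickle;pickle.dump(f,open('W9.pkl','wb'))
for q in([.475,-.025,.086],[.475,.01,.086],[.38,.07,.064],[.6,-.09,.064]):print(np.array(w2pix(f,q)).round())
c=f['color'][60:250,110:370];c=cv2.LUT(c,(255*(np.arange(256)/255)**.6).astype(np.uint8))
cv2.imwrite('pics/w9.png',cv2.resize(c,(780,570),interpolation=cv2.INTER_CUBIC))
to([.475,-.025,.2],-94.8)"
```

```text
[259. 188.]
[256. 154.]
[160. 102.]
[370. 227.]
t 26.5 tcp [ 0.4744 -0.0142  0.2195] w 0.0851 F [ 0.2 -0.  -0.5] xax [-0.004  0.    -1.   ] zax [-0.089 -0.996 -0.   ]
shift [0.0195 0.0016 0.0107]
turn [-0.05 -0.    0.03]
```

View pics/w9.png

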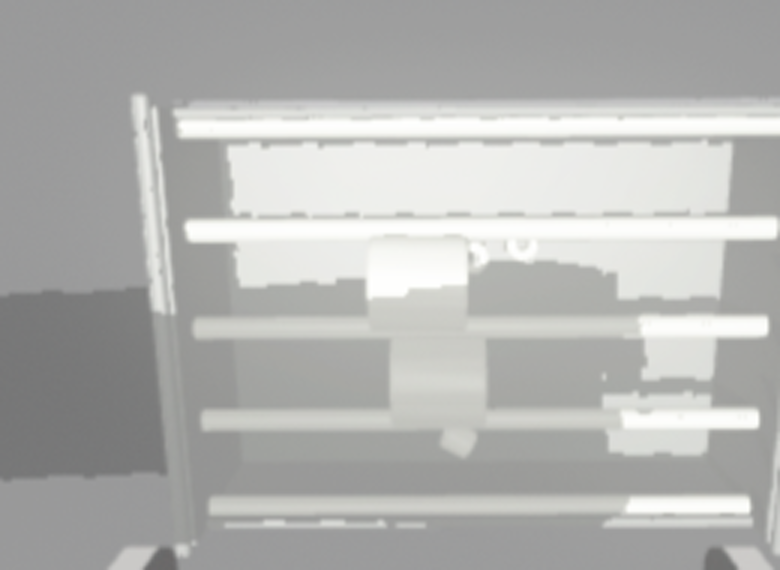

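The last picture, at (438,379) and (417,283), shows both big bushes lying along their slots. Three small bushes are visible below the bars at (478,255), (522,248) and (458,442). The fourth is hidden, presumably under a big bush, and nothing lies on top of the big ones.

```bash
python3 -c "
from h import *
import pickle
f=pickle.load(open('W9.pkl','rb'))
c=np.array([.49,-.011]);y=np.radians(-4.8);Q=np.array([[np.cos(y),np.sin(y)],[-np.sin(y),np.cos(y)]])
X=lambda u,v,z:pix2w(f,110+(u+.5)/3-.5,60+(v+.5)/3-.5,z)
for n,u,v,z in(('Al',390,379,.082),('Ar',487,379,.082),('Bl',368,283,.082),('Br',467,283,.082),('bar0',440,327,.064),('bar-36',440,419,.064),('bar36',440,230,.064)):
  p=X(u,v,z);print(n,p.round(4),'screen',(Q@(p[:2]-c)).round(4))
for s in((-.006,-.018),(-.013,.018)):print(s,(Q.T@np.array(s)+c).round(4))
"
```

```text
Al [ 0.455  -0.0226  0.082 ] screen [-0.0339 -0.0145]
Ar [ 0.4892 -0.0256  0.082 ] screen [ 0.0004 -0.0147]
Bl [0.4511 0.012  0.082 ] screen [-0.0407  0.0197]
Br [0.4849 0.009  0.082 ] screen [-0.0067  0.0195]
bar0 [ 0.4739 -0.0092  0.064 ] screen [-0.0162  0.0004]
bar-36 [ 0.4707 -0.0446  0.064 ] screen [-0.0164 -0.0351]
bar36 [0.4771 0.026  0.064 ] screen [-0.016   0.0357]
(-0.006, -0.018) [ 0.4825 -0.0284]
(-0.013, 0.018) [0.4786 0.008 ]
```

Call:
apply_moves(increments="85 0.02 -0.0014 0.006 0 0 0;85 0.035 0 0.0073 0 0 0;85 0.035 0 0 0 0 0;85 0.035 0 0 0 0 0;85 0.025 0 0 0 0 0;85 0.015 0 0 0 0 0;85 0.009 0 0 0 0 0;85 0.0045 0 0 0 0 0", squeeze=80)

```text
clock: 27.3
tcp_pos: [0.4712, -0.0275, 0.0405]
orientation: [1.273, 1.169, -1.278]
contact_force: [0.5, 0.4, 0.5]
grip_width: 0.0851
```

Call:
apply_moves(increments="60 0 0 0 0 0 0;30 0 0 0 0 0 0;20 0 0 0 0 0 0;20 0 0 0 0 0 0;20 0 0 0 0 0 0;20 0 0 0 0 0 0;20 0 0 0 0 0 0;20 0 0 0 0 0 0")

```text
clock: 28.1
tcp_pos: [0.472, -0.0279, 0.042]
orientation: [1.275, 1.168, -1.276]
contact_force: [-2.5, -0.4, 7.8]
grip_width: 0.0323
```

Call:
apply_moves(increments="20 -0.005 0 0 0 0 0;20 -0.015 0 0 0 0 0;20 -0.025 0 0 0 0 0;20 -0.025 0 0.005 0 0 0;20 -0.02 0.002 0.02 0 0 0;20 -0.015 0.003 0.03 0 0 0;20 0 0.003 0.04 0 0 0;20 0 0.003 0.045 0 0 0")

```text
clock: 28.9
tcp_pos: [0.4706, -0.1687, 0.1469]
orientation: [1.273, 1.169, -1.274]
contact_force: [-0.1, -0.6, -1.0]
grip_width: 0.0321
```

Call:
apply_moves(increments="20 0 0.002 0.045 0 0 0;20 0 0.002 0.04 0 0 0;20 0 0.001 0.03 0 0 0;20 0.01 0 0.02 0 0 0;20 0.02 0 0.008 0 0 0;20 0.025 0 0 0 0 0;20 0.02 0 0 0 0 0;20 0 0 0 0 0 0")

```text
clock: 29.7
tcp_pos: [0.4601, -0.3102, 0.069]
orientation: [1.273, 1.173, -1.28]
contact_force: [0.0, -0.3, -2.1]
grip_width: 0.0322
```

```bash
python3 -c "
from h import *
to([.462,-.312,-.007],-90)"
```

```text
t 29.7 tcp [ 0.4601 -0.3102  0.069 ] w 0.0322 F [ 0.  -0.3 -2.1] xax [-0.008  0.002 -1.   ] zax [-0.09  -0.996 -0.002]
shift [0.076  0.0027 0.0018]
turn [-0.75 -0.02  0.07]
```

Call:
apply_moves(increments="20 0.015 0.002 0.002 -0.75 0 0;20 0.02 0 0 0 0 0;20 0.015 0 0 0 0 0;20 0.012 0 0 0 0 0;20 0.008 0 0 0 0 0;20 0.004 0 0 0 0 0;20 0.002 0 0 0 0 0;20 0 0 0 0 0 0")

```text
clock: 30.5
tcp_pos: [0.4636, -0.3137, -0.0048]
orientation: [1.208, 1.212, -1.212]
contact_force: [-0.5, -0.2, -2.1]
grip_width: 0.0321
```

Call:
apply_moves(increments="40 0 0 0 0 0 0;55 0 0 0 0 0 0;55 0 0 0 0 0 0;55 0 0 0 0 0 0;55 -0.01 0 0 0 0 0;55 -0.025 0 0 0 0 0;55 -0.035 0 0 0 0 0;55 -0.035 0 0 0 0 0")

```text
clock: 31.3
tcp_pos: [0.4633, -0.3136, 0.1016]
orientation: [1.208, 1.212, -1.213]
contact_force: [0.0, -0.2, -0.1]
grip_width: 0.0553
```

```bash
python3 -c "
from h import *
to([.4679,.009,.19],-94.8)"
```

```text
t 31.3 tcp [ 0.4633 -0.3136  0.1016] w 0.0553 F [ 0.  -0.2 -0.1] xax [-0.004  0.    -1.   ] zax [-0.001 -1.    -0.   ]
shift [-0.0883  0.004  -0.3226]
turn [ 0.69 -0.    0.04]
```

Call:
apply_moves(increments="85 -0.035 0 -0.01 0 0 0;85 -0.035 0.002 -0.03 0 0 0;85 -0.025 0.002 -0.042 0 0 0;85 -0.015 0.002 -0.045 0 0 0;85 -0.008 0.002 -0.045 0 0 0;85 0 0.002 -0.045 0 0 0;85 0 0.001 -0.045 0.3 0 0;85 0 0 -0.025 0.4 0 0")

```text
clock: 32.1
tcp_pos: [0.4759, -0.0229, 0.2186]
orientation: [1.269, 1.173, -1.271]
contact_force: [0.4, -1.1, 0.4]
grip_width: 0.0851
```

```bash
python3 -c "
from h import *
to([.4744,-.0144,.2195],-95.1)"
```

```text
t 32.1 tcp [ 0.4759 -0.0229  0.2186] w 0.0851 F [ 0.4 -1.1  0.4] xax [-0.003  0.002 -1.   ] zax [-0.082 -0.997 -0.002]
shift [-0.0008 -0.0022 -0.0083]
turn [ 0.06 -0.02  0.03]
```

Call:
apply_moves(increments="85 -0.001 -0.002 -0.008 0.05 0 0;85 0 0 0 0 0 0;85 0 0 0 0 0 0;85 0 0 0 0 0 0;85 0 0 0 0 0 0;85 0 0 0 0 0 0;85 0 0 0 0 0 0;85 0 0 0 0 0 0")

```text
clock: 32.9
tcp_pos: [0.4748, -0.0187, 0.2191]
orientation: [1.274, 1.168, -1.278]
contact_force: [0.4, 0.1, 0.8]
grip_width: 0.0849
```

```bash
python3 -c "
from h import *
import pickle
f0=pickle.load(open('W9.pkl','rb'));f=grab('wrist');pickle.dump(f,open('W10.pkl','wb'))
to([.4679,.009,.041],-94.8)
def patch(u0,u1,v0,v1): return [110+u0//3,110+u1//3,60+v0//3,60+v1//3]
u0,u1,v0,v1=patch(355,480,228,320)
def m(n,u0,u1,v0,v1):
  a=cv2.matchTemplate(f['color'][v0-25:v1+25,u0-40:u1+40],f0['color'][v0:v1,u0:u1],cv2.TM_CCOEFF_NORMED);_,s,_,l=cv2.minMaxLoc(a);print(n,s,l[0]-40,l[1]-25)
m('B',u0,u1,v0,v1);m('smalls',*patch(465,545,236,268));m('bars left',*patch(170,260,200,350))
g=cv2.cvtColor(f['color'],cv2.COLOR_BGR2GRAY);g0=cv2.cvtColor(f0['color'],cv2.COLOR_BGR2GRAY)
for v in(146,164,186):print(v,'now',g[v,220:285:2].tolist());print('   was',g0[v,220:285:2].tolist())
d=cv2.absdiff(g,g0)[60:240,150:370];ys,xs=np.where(d>40);print('diff',len(xs),(xs.min()+150,xs.max()+150,ys.min()+60,ys.max()+60) if len(xs) else '')
"
```

```text
t 32.95 tcp [ 0.4748 -0.0186  0.2191] w 0.0851 F [0.5 0.9 0.5] xax [-0.004  0.    -1.   ] zax [-0.09  -0.996  0.   ]
shift [ 0.1781 -0.0087 -0.0269]
turn [-0.05  0.    0.03]
B 0.9084676504135132 -1 -1
smalls 0.7791187167167664 -26 8
bars left 0.9696176648139954 -1 -4
146 now [220, 221, 221, 222, 222, 225, 250, 252, 252, 252, 252, 252, 252, 251, 251, 251, 251, 251, 251, 250, 251, 250, 239, 218, 251, 212, 193, 192, 192, 182, 156, 215, 193]
   was [223, 224, 224, 224, 225, 224, 234, 246, 246, 246, 246, 245, 245, 245, 245, 245, 245, 245, 244, 244, 244, 244, 241, 166, 212, 251, 236, 197, 197, 198, 197, 221, 235]
164 now [182, 183, 183, 184, 183, 183, 172, 167, 167, 168, 168, 167, 169, 168, 168, 169, 168, 169, 168, 168, 169, 168, 173, 187, 187, 186, 186, 186, 186, 186, 186, 185, 185]
   was [136, 136, 137, 137, 137, 138, 153, 175, 175, 175, 176, 175, 176, 175, 176, 175, 175, 175, 174, 175, 176, 175, 172, 143, 140, 140, 140, 140, 140, 141, 140, 141, 140]
186 now [123, 123, 123, 123, 123, 123, 124, 124, 124, 124, 124, 124, 124, 124, 124, 124, 124, 124, 124, 125, 124, 124, 124, 124, 124, 124, 124, 123, 123, 124, 123, 123, 123]
   was [126, 126, 126, 126, 126, 127, 126, 127, 127, 129, 176, 189, 189, 189, 190, 190, 189, 190, 189, 190, 190, 190, 189, 189, 189, 187, 149, 128, 128, 127, 128, 128, 128]
diff 8148 (np.int64(152), np.int64(369), np.int64(87), np.int64(239))
```

Call:
apply_moves(increments="85 0.01 -0.0087 -0.015 0 0 0;85 0.03 0 -0.012 0 0 0;85 0.04 0 0 0 0 0;85 0.04 0 0 0 0 0;85 0.028 0 0 0 0 0;85 0.015 0 0 0 0 0;85 0.01 0 0 0 0 0;85 0.0045 0 0 0 0 0")

```text
clock: 33.75
tcp_pos: [0.4678, 0.0091, 0.041]
orientation: [1.273, 1.168, -1.279]
contact_force: [-0.1, -0.2, -0.1]
grip_width: 0.0848
```

Call:
apply_moves(increments="60 0 0 0 0 0 0;30 0 0 0 0 0 0;20 0 0 0 0 0 0;20 0 0 0 0 0 0;20 0 0 0 0 0 0;20 0 0 0 0 0 0;20 0 0 0 0 0 0;20 0 0 0 0 0 0")

```text
clock: 34.55
tcp_pos: [0.469, 0.0094, 0.0426]
orientation: [1.275, 1.167, -1.276]
contact_force: [0.0, -0.1, 5.4]
grip_width: 0.0326
```

Call:
apply_moves(increments="20 -0.005 0 0 0 0 0;20 -0.015 0 0 0 0 0;20 -0.025 0 0 0 0 0;20 -0.03 0 0.005 0 0 0;20 -0.025 0 0.02 0 0 0;20 -0.01 0.003 0.03 0 0 0;20 0 0.003 0.04 0 0 0;20 0 0.003 0.045 0 0 0")

```text
clock: 35.35
tcp_pos: [0.465, -0.1312, 0.1524]
orientation: [1.273, 1.169, -1.274]
contact_force: [0.9, 0.2, -1.6]
grip_width: 0.0324
```

```bash
python3 -c "
from h import *
to([.462,-.255,.1],-90)"
```

```text
t 35.35 tcp [ 0.465  -0.1312  0.1524] w 0.0324 F [ 0.9  0.2 -1.6] xax [-0.002  0.001 -1.   ] zax [-0.087 -0.996 -0.001]
shift [0.0522 0.0079 0.1237]
turn [-0.73 -0.01  0.02]
```

```bash
python3 -c "
from h import *
import pickle
f0=pickle.load(open('F0.pkl','rb'))['top'];f=grab('top')
d=cv2.absdiff(cv2.cvtColor(f['color'],cv2.COLOR_BGR2GRAY),cv2.cvtColor(f0['color'],cv2.COLOR_BGR2GRAY))
a=[int(t) for t in (w2pix(f,[.54,-.22,.03])+w2pix(f,[.39,-.345,.03]))];print(a)
for row in d[a[1]:a[3],a[0]-4:a[2]:1]:print(' '.join(f'{x:3d}' for x in row))
print(w2pix(f,[.463,-.3136,.03]))
"
```

```text
[325, 171, 369, 220]
 90  89  94  89  91  87  87  90  92  93  93  92  88  87  90  90  91  92  96  93  95  94  94  93  92  91  96  92  95  89  93  98 103  95  81  69  61  48  36  27   5   1   1   2   2   4   3   1
 88  87  87  91  87  87  91  89  91  88  93  92  86  84  90  92  89  94  95  87  97  96  88  93  92  92  91  90  95  92  96  98  95  87  76  64  59  45  32  17   2   2   3   1   2   1   1   5
 88  86  90  92  87  88  91  88  92  92  90  87  91  89  91  88  90  86  96  92  97  95  90  90  90  91  89  93  97  98 100  99  91  80  70  59  48  37  29  20   3   2   0   2   2   0   1   5
 85  88  86  90  89  91  84  41  22  19  18  16  20  41  44  42  28   8  20  29  26  29  27  21  18  10   4  24  22  28  31  33  22  18  18  18  15  10   7   1   2   4   0   1   3   0   1   0
 85  93  86  89  92  85  80  14  10  53  49  47  28  10   7   6  20  34  25  22  20  18  18  26  31  32  45  56  52  53  60  56  48  48  41  33  26  19  11   4   2   4   1   1   1   2   1   4
 86  88  88  85  89  81  79   3   6  41  40  39  40  36  40  36  37  39  28  22  13  14  18  19  27  26  25  25  29  36
[... 7692 characters left out ...]
   0   1   1   3   0   0   2   1   2   1   4   0   1   1   2
 88  88  87  84  84  87  78  73  76   2  37  33  35  35  37  40  47  38  35  30  20  13   7   1   4   1   0   2   3   1   2   0   1   1   2   1   1   1   3   2   0   1   1   2   2   0   1   1
 92  84  89  88  86  81  92  80  75   3  34  35  33  38  37  37  45  37  32  29  18  14   8   2   0   2   0   0   0   1   1   1   2   2   2   1   0   0   2   2   1   1   2   1   1   3   1   4
 90  87  88  87  83  89  87  77  70  15  23  12   5   8   9  21  33  29  24  19  15  10   6   4   2   3   1   2   2   1   1   4   0   3   0   2   0   1   0   1   1   0   0   3   1   1   1   2
(np.float64(357.2717119011333), np.float64(196.45307793984864))
```

Bush A lies where I placed it in the tray, at pixel (356,196), y≈−0.31. B goes to y≈−0.25.

Call:
apply_moves(increments="20 0 0.002 0.04 0 0 0;20 0.01 0.002 0.035 -0.3 0 0;20 0.02 0.002 0.025 -0.4 0 0;20 0.02 0.001 0.013 0 0 0;20 0.025 0 0.005 0 0 0;20 0.025 0 0 0 0 0;20 0.02 0 0 0 0 0;20 0 0 0 0 0 0")

```text
clock: 36.2
tcp_pos: [0.4611, -0.248, 0.0297]
orientation: [1.211, 1.214, -1.219]
contact_force: [-0.5, -0.1, -1.0]
grip_width: 0.0324
```

```bash
python3 -c "
from h import *
to([.462,-.25,-.006],-90)"
```

```text
t 36.2 tcp [ 0.4611 -0.248   0.0297] w 0.0324 F [-0.5 -0.1 -1. ] xax [-0.008  0.002 -1.   ] zax [-0.006 -1.    -0.002]
shift [0.0357 0.0012 0.002 ]
turn [-0.05 -0.02  0.07]
```

Call:
apply_moves(increments="20 0.012 0 0 0 0 0;20 0.01 0 0 0 0 0;20 0.007 0 0 0 0 0;20 0.004 0 0 0 0 0;20 0.002 0 0 0 0 0;20 0 0 0 0 0 0;40 0 0 0 0 0 0;55 0 0 0 0 0 0")

```text
clock: 37.0
tcp_pos: [0.4633, -0.2493, -0.003]
orientation: [1.212, 1.208, -1.216]
contact_force: [0.3, 0.3, -0.2]
grip_width: 0.0532
```

Call:
apply_moves(increments="55 0 0 0 0 0 0;55 0 0 0 0 0 0;55 -0.01 0 0 0 0 0;55 -0.025 0 0 0 0 0;55 -0.035 0 0 0 0 0;55 -0.04 0 0 0 0 0;55 -0.04 0 0 0 0 0;55 -0.04 0 0 0 0 0")

```text
clock: 37.8
tcp_pos: [0.4631, -0.2493, 0.1887]
orientation: [1.213, 1.209, -1.217]
contact_force: [1.7, 0.7, -0.2]
grip_width: 0.0552
```

Call:
apply_moves(increments="55 -0.02 0 -0.03 0 0 0;55 0 0 -0.045 0 0 0;55 0 0 -0.045 0 0 0;55 0 0 -0.045 0 0 0;55 0 0 -0.045 0 0 0;55 0 0 -0.045 0 0 0;55 0 0 -0.045 0 0 0;55 0 0 -0.03 0 0 0")

```text
clock: 38.6
tcp_pos: [0.4652, 0.084, 0.2073]
orientation: [1.211, 1.211, -1.213]
contact_force: [-0.1, -0.0, -0.1]
grip_width: 0.0553
```

```bash
python3 -c "
from h import *
import pickle
f0=pickle.load(open('F0.pkl','rb'))['top'];f=grab('top')
print(np.round(r.get_obs()['tcp_pos'],3),r.get_obs()['clock'])
G=lambda x:cv2.cvtColor(x,cv2.COLOR_BGR2GRAY)
d=cv2.absdiff(G(f['color']),G(f0['color']))
def blobs(n,x0,x1,y0,y1,th,z):
  u0,v0=w2pix(f,[x1,y1,z]);u1,v1=w2pix(f,[x0,y0,z]);u0,v0,u1,v1=map(int,(u0,v0,u1,v1))
  m=(d[v0:v1,u0:u1]>th).astype(np.uint8)
  k,_,s,c=cv2.connectedComponentsWithStats(m)
  for i in range(1,k):
    if s[i,4]>=4:print(n,'area',s[i,4],'wh',s[i,2:4],'px',(c[i]+[u0,v0]).round(1),pix2w(f,*(c[i]+[u0,v0]),z).round(3))
blobs('tray',.38,.55,-.345,-.21,14,.02)
blobs('box',.385,.595,-.09,.07,20,.01)
cv2.imwrite('pics/fin.png',f['color'])
"
```

```text
[0.465 0.088 0.207] 38.65
tray area 105 wh [13 13] px [354.7 196. ] [ 0.466 -0.309  0.02 ]
tray area 21 wh [ 5 12] px [330.7 196.6] [ 0.465 -0.236  0.02 ]
tray area 50 wh [ 7 13] px [336.2 196.5] [ 0.465 -0.252  0.02 ]
box area 1235 wh [29 67] px [241.1 195.7] [0.476 0.035 0.01 ]
box area 10 wh [3 4] px [276.  193.5] [ 0.48  -0.071  0.01 ]
```

Call:
apply_moves(increments="55 -0.02 0 -0.04 0 0 0;55 -0.01 0 -0.045 0 0 0;55 0 0 -0.045 0 0 0;55 0 0 -0.03 0 0 0;55 0 0 -0.01 0 0 0;55 0 0 0 0 0 0;55 0 0 0 0 0 0;55 0 0 0 0 0 0")

```text
clock: 39.45
tcp_pos: [0.4672, 0.2485, 0.2369]
orientation: [1.214, 1.208, -1.219]
contact_force: [0.0, 0.6, 0.4]
grip_width: 0.0553
```

```bash
python3 -c "
from h import *
import pickle
F0=pickle.load(open('F0.pkl','rb'));f0=F0['top'];f=grab('top');s=grab('scene');s0=F0['scene']
G=lambda x:cv2.cvtColor(x,cv2.COLOR_BGR2GRAY)
d=cv2.absdiff(G(f['color']),G(f0['color']))
u0,v0=map(int,w2pix(f,[.6,.07,.03]));u1,v1=map(int,w2pix(f,[.38,-.1,.03]));print(u0,v0,u1,v1)
m=(d[v0:v1,u0:u1]>12).astype(np.uint8);k,_,st,c=cv2.connectedComponentsWithStats(m)
for i in range(1,k):
  if st[i,4]>=4:print('top',st[i,2:],pix2w(f,*(c[i]+[u0,v0]),.01).round(3))
d=cv2.absdiff(G(s['color']),G(s0['color']));m=(d>14).astype(np.uint8);k,_,st,c=cv2.connectedComponentsWithStats(m)
for i in range(1,k):
  if st[i,4]>=6:print('scene',st[i,2:],c[i].round(),pix2w(s,*c[i],.01).round(3))
for n,u,v in(('screen corner1',*w2pix(s,[.38,.07,.06])),('c2',*w2pix(s,[.6,-.1,.06]))):print(n,u,v)
"
```

```text
228 154 287 225
top [ 5  5 18] [0.514 0.014 0.01 ]
top [ 6  5 18] [0.493 0.01  0.01 ]
top [ 4  4 12] [ 0.479 -0.071  0.01 ]
top [ 6  5 14] [0.471 0.014 0.01 ]
scene [ 30  84 702] [163.  22.] [-0.738  0.217  0.01 ]
scene [ 7 41 98] [196.  18.] [-0.689  0.385  0.01 ]
scene [  208   202 10054] [317. 104.] [0.213 0.478 0.01 ]
scene [ 16  41 103] [207.  24.] [-0.606  0.403  0.01 ]
scene [5 3 7] [330.  17.] [-0.314  0.981  0.01 ]
scene [ 34  28 153] [173.  58.] [-0.408  0.128  0.01 ]
scene [5 3 8] [168. 132.] [ 0.044 -0.094  0.01 ]
scene [20  6 75] [195. 133.] [ 0.101 -0.013  0.01 ]
scene [ 7  8 23] [255. 199.] [0.479 0.016 0.01 ]
scene [ 5  6 19] [260. 205.] [0.51  0.015 0.01 ]
scene [ 16  17 152] [177. 233.] [ 0.462 -0.248  0.01 ]
scene [ 16  18 145] [157. 244.] [ 0.464 -0.314  0.01 ]
screen corner1 253.15938305733883 161.99553701769213
c2 243.41235695710043 235.0787514919488
```

All four small bushes are inside the box and both big ones are in the tray. There is no image change at the clevises, caliper or V-block. I'm handing in.

```bash
python3 -c "
from h import *
print(r.hand_in())"
```

```text
the job is handed in; nothing more can be done
None
```

I tipped the aluminium scoop out over the bar screen, stood it back empty on the granite, and put both big bushes in the reject tray. I handed the job in at about 39.5 s of the 72 s allowed. The hand-in reports no verdict.

**Last checks**
- **Small bushes:** the final top view shows four in the catch box, at about (0.514, 0.014), (0.493, 0.010), (0.471, 0.014) and (0.479, −0.071). The scene camera confirms only two of them, near (0.48, 0.016) and (0.51, 0.015).
- **Big bushes:** both lie in the tray, at y ≈ −0.25 and −0.31, and both cameras agree.
- **Scoop:** the picture taken just after release shows it upright and empty. I did not measure its tilt or height.
- **Bystanders:** the scene camera shows no change at the clevises, caliper or V-block. The arm covered the height gauge in that comparison, so I could not check it there; I kept well clear of it throughout.
- **Bushes on the granite:** I saw none there.

**What went wrong or disagreed**
- **Fingertip position:** the fingertips stand about 39 mm further back than the reported tool position and stated dimensions imply. My first close on the handle therefore closed on nothing above it. I worked with the measured offset after that.
- **Pour direction:** my first pour, with the handle pointing away from the robot, would have run joint 6 into its limit. I levelled the scoop, turned it half round in the air and poured the other way.
- **Grip width:** it read about 2 mm less than the true sizes each time (12 for 14 mm, 32 for 34 mm).

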